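# Stamp the sample form with the self-inking stamp

## Task

Stamp the sample form on the clipboard: take the rectangular self-inking stamp out of the steel tray, stand it flat inside the empty printed rectangle of the form, square to it and right way up, press its handle straight down to the stop with a firm, moderate push, and lift it straight off without smearing. Mark nothing else with it, then stand it back upright anywhere on the floor of the tray, handle sprung up again, and leave the round stamp standing where it is.

Things in the scene. Friction and masses are not known exactly. Their poses are not given: they have to be found in the camera images.
- stamp: rectangular self-inking stamp standing upright, 131 mm high, 0.36 kg: hollow frame (this body) with black foot 50 x 76 mm (x, y) and steel cheeks, over it a spring-loaded handle. Origin: centre of the foot's underside; z up, y along the foot's long side, -x the front (two white sighting marks on the foot, grey tab above), +x the back (steel plate). At the start its front faces roughly the robot
- stamp_back (a point): middle of the back edge of the stamp's foot, at its underside, 25 mm toward +x from the stamp's origin; must be the side nearest the form's clip when stamping
- stamp_handle (a joint): how far the handle is pressed down into the frame, m: 0 up (at rest), 0.022 at the stop. Spring: about 3.5 N to start, 12.5 N at the stop; springs back by itself. The die turns over inside and meets the paper only in the last 5 mm; with the handle up it touches nothing
- stamp_grip (a point): where to take the handle: black grip block, flat front and back, 28 mm thick (stamp x), 62 mm wide (y), 42 mm high, on the stamp's centre line. With the handle up this point is 111 mm above the foot's underside; it moves with the handle. The grip's top is 19 mm above it, the steel bridge (32 x 82 mm) under the grip 23 mm below it. Axes as the stamp
- clipboard: clipboard 225 x 165 mm (x, y), 3 mm thick, fixed, with a white form 200 x 148 mm on it. Origin: centre of its underside. +x is the top of the form, where the steel clip is (up to 18 mm high); -x the bottom edge, toward the robot
- field (a point): centre of the empty printed rectangle on the form, 70 x 100 mm (x, y) between its lines, near the form's bottom edge, on the paper, 3.4 mm above the clipboard's underside. Axes as the clipboard: right way up means the stamp's +x points the same way as this +x
- tray: shallow open steel instrument tray 110 x 220 mm (x, y) outside, fixed; floor 2 mm thick, rim 14 mm high, inside 106 x 216 mm. Origin: centre of its underside. The two stamps stand in it side by side along y, 44 to 60 mm either side of its centre, either way round
- round_stamp: round black stamp with a wide domed cap, foot 48 mm across, 49 mm across the cap, 116 mm high, standing in the tray; to be left alone. Origin: centre of its underside, z up

How it is judged (in metres and radians):
On the way, in this order (a step that is already met when the one before it is completed fails the run):
1. the handle is pressed to its stop with the stamp flat on the form, its foot inside the printed rectangle, square and right way up (value of joint stamp_handle above 0.02 m and contact force between stamp and clipboard above 5 N and angle between stamp's own z axis and vertical below 0.06 rad and x of stamp in the frame of field between -0.011 and 0.011 m and y of stamp in the frame of field between -0.013 and 0.013 m and angle between the x axis of stamp and the x axis of field, either way round below 0.14 rad and x of stamp_back in the frame of field above 0 m), for 0.2 s.
2. the stamp is lifted straight off the form, 20 mm clear, still over the rectangle (z of stamp in the frame of field above 0.02 m and horizontal distance between stamp and field below 0.03 m).
At the end, for the whole second after the job is handed in: the rectangular stamp stands upright (within 3 degrees), at rest, flat on the tray's floor inside the rim, its handle sprung up (within 3 mm); the round stamp still stands in the tray within 25 mm of where it was (angle between stamp's own z axis and vertical below 0.06 rad and linear speed of stamp below 0.02 m/s and value of joint stamp_handle below 0.003 m and x of stamp in the frame of tray between -0.035 and 0.035 m and y of stamp in the frame of tray between -0.09 and 0.09 m and z of stamp in the frame of tray below 0.006 m and angle between round_stamp's own z axis and vertical below 0.1 rad and distance of round_stamp from where it was at the start of the episode below 0.025 m); the robot touches nothing.
It fails at once if the stamp slides on the form while its die is on the paper (smeared) (value of joint stamp_handle above 0.017 m and linear speed of stamp above 0.02 m/s).
It fails at once if the handle is pressed more than 17 mm down anywhere but with the foot inside the printed rectangle (value of joint stamp_handle above 0.017 m and (horizontal distance between stamp and field above 0.018 m or z of stamp in the frame of field above 0.006 m)).
It fails at once if the form is pressed with more than 60 N (contact force between stamp and clipboard above 60 N).
It fails at once if the round stamp is knocked over or moved more than 25 mm (distance of round_stamp from where it was at the start of the episode above 0.025 m or angle between round_stamp's own z axis and vertical above 0.3 rad).
It also fails if it takes over 54 s, if anything falls off the work surface, if the arm or the gripper's body presses on something with over 40 N, if the wrist force passes 120 N, or if a joint passes its speed limit or range.

## Robot

A 6-joint arm with a two-finger parallel gripper is mounted at the origin on a cart in front of the work surface, level with it; the furniture and walls round the work are solid. World frame = base frame: x ahead of the robot, y to its left, z up, the work surface at z = 0. Lengths are in mm, angles in rad, forces in N, time in s.
With the tool pointing down it reaches from about 325 to 850 mm from the base axis. Payload 15.5 kg.
Tool frame: the origin (TCP) lies between the finger pads; the fingertips stand 22 mm ahead of it and the grasp point (between the pads) lies 3 mm ahead of it; z points along the fingers, y is the line along which they close (so a half turn about z gives the same grasp; the last joint's range is limited). The gripper opens to 91 mm and grips with 3 to 60 N. Pads are 32 mm wide; open, the fingers measure 118 mm over their backs; the gripper's body (76 mm by 178 mm) begins 60 mm behind the grasp point.
Start: joints at [-1.315, 0.494, 1.345, -0, 1.302, -0.096], TCP at [215.369, -586.722, 203.415] pointing down, gripper open.
Joint ranges: [-2.91, 2.91], [-0.82, 2.16], [0.22, 2.67], [-1.22, 4.37], [0.12, 2.79], [-3.08, 3.08]. Speed limits (rad/s): [1.89, 1.89, 2.57, 3.01, 3.01, 3.01].

## Interface

Orientations are given as a unit quaternion [w, x, y, z].
In Python, from plant import r gives the robot as it stands.
- The arm moves only by the shell command python3 steer.py FILE, which reads ROWS from the file FILE. ROWS is one flat JSON list of numbers that holds 1 to 5 rows one after another, with no inner brackets; each row has 7 numbers: the opening from 0.0 (shut) to 1.0 (fully open), then dx, dy, dz in shares of 20 cm (1.0 is 20 cm), then a rotation vector rx, ry, rz in fractions of the full range, 1 being 2 pi rad; each row shifts and turns the commanded pose from where the row before left it, along the tool's axes as they then stand; what a row does not reach is not made up. A row lasts 1/12 s, in which the tool goes at most 41.7 mm and 0.125 rad, less where a joint would pass 70% of its speed; a pose out of reach is approached as far as the arm can. The fingers move at their own pace and stop on an object; the grip force is fixed at half the most. Time passes only in rows, so rows that do not move let the fingers close. It prints the time, the measured TCP pose, the force, the opening and the grip force at its end. A shift or turn number past 1, either way, is cut back to 1. Input that does not fit is refused with a message, and nothing moves.
- r.read_state(): the state, without advancing time (a new reading comes with each control period).
- r.capture(name): name is "scene" or "top" or "wrist"; returns a dict with "pixels" (384x512x3 uint8, blue, green, red), "camera_matrix" (3x3 intrinsics, pixels), "R" (3x3) and "t" (3): a world point X has camera coordinates R X + t; the wrist camera has in their place "tool_from_camera" (4x4, takes a point from camera to tool coordinates, whose origin is the TCP and whose axes are the flange's). Camera axes: x right, y down, z forward; pixel columns grow to the right and rows downward; lengths in mm; the calibration is good to about 2 mm. A picture is of the moment at which its call begins: read the wrist's pose just before it. There is no depth.
- r.hand_in(): hands the job in; it is judged then, once.
The state is a dict: "time_s": time; "joints": joint angles; "joint_velocities": joint speeds; "effort": joint torques, N m; "ee_pos": TCP position; "eef_rot": TCP orientation; "wrist_force": force on the tool from outside, world axes, zero at the start; "wrist_torque": the same for the moment, N m; "opening": opening from 0.0 (shut) to 1.0 (fully open); "gripper_force": force on a finger pad.
Only numpy, scipy, OpenCV 4.12 (cv2) and the standard library are available. Lean on these libraries where they do the work, as an engineer would, in place of code of your own. Each camera call takes 0.05 s, during which the arm holds its last target. There are 200 camera calls.

## Working session

There is one attempt and no reset: what is moved stays moved. The work goes in short steps, Python scripts to look and compute and a shell command to move; the robot and the scene stay as the last step left them, time stands still between calls to the robot, and variables do not carry over. Pictures are saved under pics/ and viewed, at most 10 in all, crops included, and the job is handed in when it is done.

```bash
ls; mkdir -p pics
python3 - <<'E'
from plant import r
import cv2,numpy as np
s=r.read_state();print(s)
for n in("scene","top"):
    c=r.capture(n);cv2.imwrite(f"pics/{n}0.png",c["pixels"]);print(n,c["camera_matrix"],c["R"],c["t"])
    np.savez(f"{n}0.npz",**{k:np.array(v) for k,v in c.items()})
E
```

```text
pics
plant.py
steer.py
{'time_s': 0.0, 'joints': array([-1.31447188e+00,  4.94156375e-01,  1.34615877e+00,  7.58032069e-06,
        1.30252067e+00, -9.55225199e-02]), 'joint_velocities': array([-0.0002069 ,  0.00078448, -0.00181666, -0.00085042,  0.00060852,
        0.00097476]), 'effort': array([ 1.18767595e-03, -8.78835440e+01, -3.81848288e+01,  7.08475267e-02,
        5.33376471e-02, -8.95269591e-05]), 'ee_pos': array([ 215.2816107 , -586.31020089,  202.84559042]), 'eef_rot': array([-6.19867168e-04,  9.84565319e-01,  1.75016417e-01, -4.62797849e-05]), 'wrist_force': array([0.7873413 , 0.70505286, 0.11921799]), 'wrist_torque': array([-0.01413567,  0.00592443,  0.02929241]), 'gripper_force': 0.0, 'opening': 1.000577817927683}
scene [[451.08906043   0.         258.09768647]
 [  0.         451.08906043 196.58606728]
 [  0.           0.           1.        ]] [[-0.47795008 -0.87817584  0.01925919]
 [-0.49011625  0.24842396 -0.83550679]
 [ 0.72893743 -0.40876978 -0.5491425 ]] [407.90618413 279.70088817 895.59213955]
top [[449.29881238   0.         257.13222449]
 [  0.         449.29881238 186.25227841]
 [  0.           0.           1.        ]] [[ 0.03815238 -0.99925678  0.0055033 ]
 [-0.97819072 -0.03847221 -0.20411469]
 [ 0.20417471  0.00240418 -0.97893151]] [ 144.34701232  530.33408145 1094.10945769]
```

View pics/top0.png

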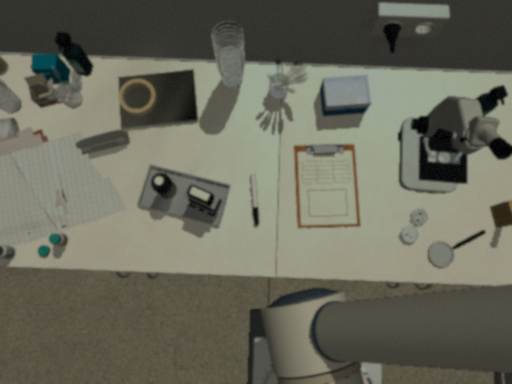

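View pics/scene0.png

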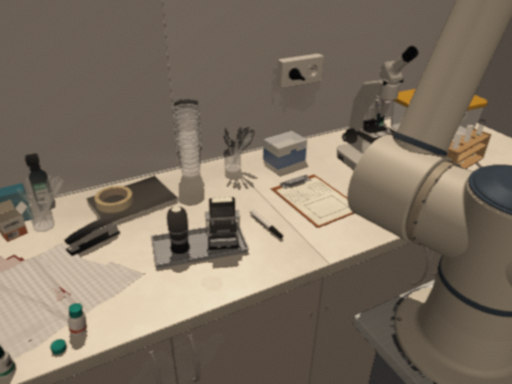

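The top view shows the tray with corners near (150,165), (229,184), (217,225) and (138,208). The round stamp is at (162,183) and the rectangular stamp at (203,198). The clipboard spans (295,145) to (360,227), with its field near (308-348, 190-216). Next I'll estimate positions.

```bash
cat > h.py <<'E'
import numpy as np,cv2
from scipy.spatial.transform import Rotation as Ro
def ray(c,px,z):
    """pixel -> world point on plane z; c has camera_matrix,R,t"""
    d=c["R"].T@np.linalg.solve(c["camera_matrix"],[px[0],px[1],1.]);o=-c["R"].T@c["t"]
    return o+d*(z-o[2])/d[2]
def proj(c,X):
    p=c["camera_matrix"]@(c["R"]@np.asarray(X,float)+c["t"]);return p[:2]/p[2]
def rot(s): q=s["eef_rot"];return Ro.from_quat([q[1],q[2],q[3],q[0]]).as_matrix()
def wrist(r):
    s=r.read_state();c=dict(r.capture("wrist"));T=np.array(c["tool_from_camera"])
    Rw=rot(s);Rwc=Rw@T[:3,:3];o=s["ee_pos"]+Rw@T[:3,3]
    c["R"]=Rwc.T;c["t"]=-Rwc.T@o;return s,c
def totool(s,target,yaw=None):
    """tool-axis shift to target TCP; yaw: wanted world yaw of tool y axis"""
    R=rot(s);print("shift",np.round(R.T@(np.array(target)-s["ee_pos"]),1))
    if yaw is not None:
        x=np.array([np.cos(yaw),np.sin(yaw),0]);y=R.T@x
        a=np.arctan2(-y[0],y[1]);a=(a+np.pi/2)%np.pi-np.pi/2;print("rz",round(a,3))
    print("tilt tool z",np.round(R[:,2],4))
E
python3 - <<'E'
from h import *
c=dict(np.load("top0.npz"));im=c["pixels"]
hsv=cv2.cvtColor(im,cv2.COLOR_BGR2HSV)
m=cv2.inRange(hsv[135:235,285:370],(0,110,60),(20,255,255))
cn=max(cv2.findContours(m,0,1)[0],key=cv2.contourArea)+np.array([285,135])
b=cv2.minAreaRect(cn);print(b)
for p in cv2.boxPoints(b):print("clip",np.round(ray(c,p,3),1))
for n,p,z in[("tray",(150,165),14),("tray",(229,184),14),("tray",(217,225),14),("tray",(138,208),14),("round",(162,183),110),("griptop",(202,193),130),("f",(308,190),3.4),("f",(348,190),3.4),("f",(349,215),3.4),("f",(309,217),3.4)]:print(n,np.round(ray(c,p,z),1))
cv2.imwrite("pics/crop0.png",cv2.resize(im[155:235,130:240],None,fx=7,fy=7,interpolation=cv2.INTER_CUBIC))
E
```

```text
((301.6058654785156, 186.20950317382812), (81.09017944335938, 13.772379875183105), 84.99935913085938)
clip [649.5  76.4   3. ]
clip [654.4  39.    3. ]
clip [434.2  16.9   3. ]
clip [429.6  52.8   3. ]
tray [579.4 453.   14. ]
tray [535.9 239.6  14. ]
tray [425.8 265.2  14. ]
tray [462.4 474.2  14. ]
round [511.7 396.  110. ]
griptop [487.1 294.8 130. ]
f [530.1  28.9   3.4]
f [534.3 -77.9   3.4]
f [467.  -80.4   3.4]
f [457.6  25.1   3.4]
```

View pics/crop0.png

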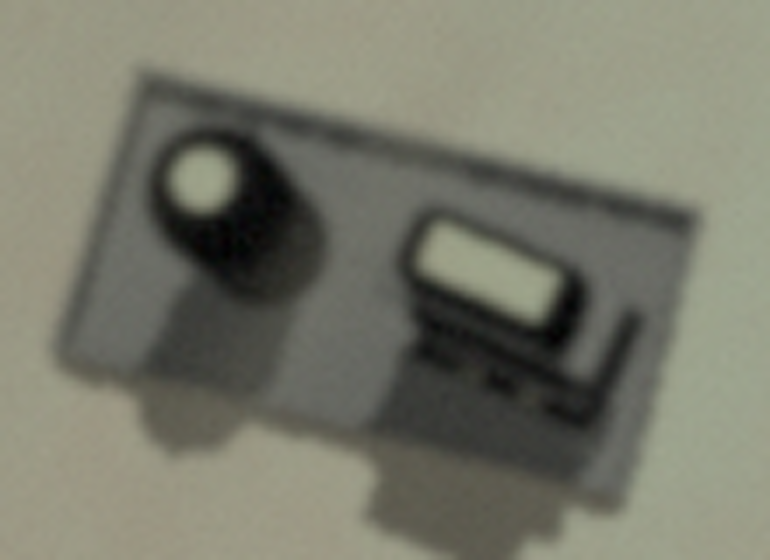

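Grip label centre is near (200,194), stamp yaw about -20°, with the front marks on the robot side. I'll stop over the form first to measure it with the wrist camera.

The manual's scale: shifts go in shares of 20 cm and turns go in shares of 2 pi rad. Converting my numbers, -22 mm / 200 = -0.11, 20 mm / 200 = 0.1.

```bash
for i in 1; do echo '[1, 0.1, -0.11, -0.04, 0, 0, 0, 1, 0.1, -0.11, -0.04, 0, 0, 0, 1, 0.1, -0.11, -0.04, 0, 0, 0, 1, 0.1, -0.11, -0.04, 0, 0, 0, 1, 0.1, -0.11, -0.04, 0, 0, 0]' > mv.in && python3 steer.py mv.in; echo '[1, 0.1, -0.11, -0.04, 0, 0, 0, 1, 0.1, -0.11, -0.04, 0, 0, 0, 1, 0.1, -0.11, -0.04, 0, 0, 0, 1, 0.1, -0.11, -0.04, 0, 0, 0, 1, 0.1, -0.11, -0.04, 0, 0, 0]' > mv.in && python3 steer.py mv.in;echo '[1, 0.1, -0.11, -0.04, 0, 0, 0, 1, 0.1, -0.11, -0.04, 0, 0, 0, 1, 0.1, -0.11, -0.04, 0, 0, 0, 1, 0.1, -0.11, -0.04, 0, 0, 0, 1, 0.1, -0.11, -0.04, 0, 0, 0]' > mv.in && python3 steer.py mv.in;echo '[1, 0.1, -0.11, -0.04, 0, 0, 0, 1, 0.1, -0.11, -0.04, 0, 0, 0, 1, 0.1, -0.11, -0.04, 0, 0, 0, 1, 0.1, -0.11, -0.04, 0, 0, 0, 1, 0.1, -0.11, -0.04, 0, 0, 0]' > mv.in && python3 steer.py mv.in; done
echo '[1, 0, 0, 0, 0, 0, -0.0191, 1, 0, 0, 0, 0, 0, -0.0191, 1, 0, 0, 0, 0, 0, -0.0191, 1, 0, 0, 0, 0, 0, -0.0191, 1, 0, 0, 0, 0, 0, -0.0191]' > mv.in && python3 steer.py mv.in; echo '[1, 0, 0, 0, 0, 0, -0.0191, 1, 0, 0, 0, 0, 0, -0.0191, 1, 0, 0, 0, 0, 0, -0.0191, 1, 0, 0, 0, 0, 0, -0.0191, 1, 0, 0, 0, 0, 0, -0.0191]' > mv.in && python3 steer.py mv.in
python3 - <<'E'
from h import *
from plant import r
s,c=wrist(r);print(s["joints"].round(2),s["ee_pos"],rot(s).round(3));np.savez("w1.npz",**{k:np.array(v) for k,v in c.items()})
cv2.imwrite("pics/w1.png",c["pixels"]);print(c["tool_from_camera"],c["camera_matrix"])
E
```

```text
time_s: 0.52
ee_pos: [271.5, -447.5, 243.4]
eef_rot: [-0.0, 0.985, 0.175, -0.0]
wrist_force: [0.7, -0.8, 0.8]
opening: 1.0
gripper_force: 0.0
time_s: 0.93
ee_pos: [327.4, -309.7, 283.6]
eef_rot: [-0.0, 0.985, 0.175, -0.0]
wrist_force: [0.3, -1.2, 0.5]
opening: 1.004
gripper_force: 0.0
time_s: 1.35
ee_pos: [383.4, -172.1, 323.7]
eef_rot: [-0.0, 0.985, 0.175, -0.0]
wrist_force: [0.6, 0.0, 0.5]
opening: 1.001
gripper_force: 0.0
time_s: 1.77
ee_pos: [439.3, -34.3, 363.7]
eef_rot: [-0.0, 0.985, 0.175, -0.0]
wrist_force: [0.3, 0.3, -0.1]
opening: 1.001
gripper_force: 0.0
time_s: 2.18
ee_pos: [439.1, -35.7, 363.2]
eef_rot: [-0.0, 0.887, 0.461, -0.0]
wrist_force: [0.4, 0.5, 0.6]
opening: 1.0
gripper_force: 0.0
time_s: 2.6
ee_pos: [439.0, -35.8, 363.2]
eef_rot: [-0.0, 0.712, 0.702, -0.0]
wrist_force: [-0.7, -0.1, 0.3]
opening: 0.999
gripper_force: 0.0
[-0.22  0.09  1.5   0.    1.55 -0.2 ] [439.03219002 -35.79650924 363.19153028] [[ 0.013  1.    -0.001]
 [ 1.    -0.013  0.   ]
 [ 0.    -0.001 -1.   ]]
[[-5.96724215e-04 -9.69361619e-01 -2.45637327e-01  6.94108645e+01]
 [ 9.99999717e-01 -4.65863273e-04 -5.90846969e-04 -2.59522596e-01]
 [ 4.58310965e-04 -2.45637610e-01  9.69361622e-01 -1.80253048e+02]
 [ 0.00000000e+00  0.00000000e+00  0.00000000e+00  1.00000000e+00]] [[308.30023487   0.         256.84408124]
 [  0.         308.30023487 190.47232233]
 [  0.           0.           1.        ]]
```

View pics/w1.png

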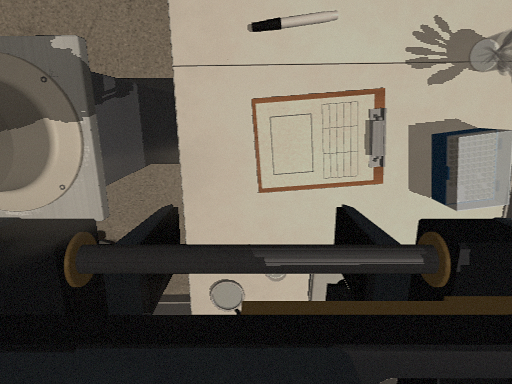

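The wrist view shows the clipboard from (252,98) to (385,190), the clip at (376,137), and the field rectangle near (270,117), (311,114), (314,173), (273,175). I'll measure those and head for the tray.

```bash
python3 - <<'E'
from h import *
w=dict(np.load("w1.npz"));t=dict(np.load("top0.npz"))
def rects(c,x0,x1,y0,y1):
    im=c["pixels"][y0:y1,x0:x1];f=4
    g=cv2.resize(cv2.cvtColor(im,cv2.COLOR_BGR2GRAY),None,fx=f,fy=f,interpolation=cv2.INTER_CUBIC)
    m=cv2.adaptiveThreshold(g,255,cv2.ADAPTIVE_THRESH_MEAN_C,cv2.THRESH_BINARY_INV,41,6)
    cs,h=cv2.findContours(m,cv2.RETR_CCOMP,cv2.CHAIN_APPROX_NONE)
    for k,cn in enumerate(cs):
        b=cv2.minAreaRect(cn);a=b[1][0]*b[1][1]/f/f
        if h[0][k][3]>=0 and a>700 and cv2.contourArea(cn)/f/f>.8*a:
            P=np.array([ray(c,p/f+[x0-.375,y0-.375],3.4) for p in cv2.boxPoints(b)])
            e=P[1]-P[0],P[2]-P[1]
            print("rect",P.mean(0).round(1),[(np.linalg.norm(v).round(1),np.degrees(np.arctan2(v[1],v[0])).round(1)) for v in e])
print("wrist");rects(w,245,395,80,200)
print("top");rects(t,290,366,140,232)
for c,(x0,x1,y0,y1) in((w,(240,395,80,200)),(t,(285,370,137,235))):
    hsv=cv2.cvtColor(c["pixels"],cv2.COLOR_BGR2HSV)[y0:y1,x0:x1]
    m=cv2.inRange(hsv,(2,90,50),(22,255,255));p=cv2.findNonZero(m)
    b=cv2.minAreaRect(p+np.array([x0,y0]));P=np.array([ray(c,q,3) for q in cv2.boxPoints(b)]);e=P[1]-P[0],P[2]-P[1]
    print("board",P.mean(0).round(1),[(np.linalg.norm(v).round(1),np.degrees(np.arctan2(v[1],v[0])).round(1)) for v in e])
E
echo '[1, 0.16, 0, 0, 0, 0, 0, 1, 0.16, 0, 0, 0, 0, 0, 1, 0.16, 0, 0, 0, 0, 0, 1, 0.16, 0, 0, 0, 0, 0, 1, 0.16, 0, 0, 0, 0, 0]' > mv.in && python3 steer.py mv.in;echo '[1, 0.11, 0, 0.03, 0, 0, 0.0127, 1, 0.11, 0, 0.03, 0, 0, 0.0127, 1, 0.11, 0, 0.03, 0, 0, 0.0127, 1, 0.11, 0, 0.03, 0, 0, 0.0127, 1, 0.11, 0, 0.03, 0, 0, 0.0127]' > mv.in && python3 steer.py mv.in
python3 - <<'E'
from h import *
from plant import r
s,c=wrist(r);print(s["joints"].round(2),s["ee_pos"]);np.savez("w2.npz",**{k:np.array(v) for k,v in c.items()})
cv2.imwrite("pics/w2.png",c["pixels"])
E
```

```text
wrist
rect [499.4 -21.3   3.4] [(np.float64(68.0), np.float64(2.9)), (np.float64(99.1), np.float64(-84.5))]
rect [550.3 -17.8   3.4] [(np.float64(213.0), np.float64(3.4)), (np.float64(149.9), np.float64(-80.6))]
top
rect [498.3 -22.9   3.4] [(np.float64(101.2), np.float64(-86.0)), (np.float64(68.2), np.float64(-178.5))]
rect [545.3 -21.1   3.4] [(np.float64(155.5), np.float64(-85.0)), (np.float64(213.4), np.float64(-177.8))]
board [550.  -17.5   3. ] [(np.float64(222.1), np.float64(3.3)), (np.float64(164.9), np.float64(-80.6))]
board [545.9 -21.1   3. ] [(np.float64(168.8), np.float64(-85.3)), (np.float64(224.4), np.float64(-178.2))]
time_s: 3.07
ee_pos: [441.9, 125.6, 363.3]
eef_rot: [-0.0, 0.715, 0.699, -0.0]
wrist_force: [-0.5, -0.3, 0.4]
opening: 1.002
gripper_force: 0.0
time_s: 3.48
ee_pos: [461.4, 232.9, 333.0]
eef_rot: [-0.0, 0.841, 0.542, -0.0]
wrist_force: [0.9, 0.3, -1.1]
opening: 0.998
gripper_force: 0.0
[0.35 0.23 1.4  0.   1.51 0.78] [461.42710837 232.8825393  333.00895937]
```

View pics/w2.png

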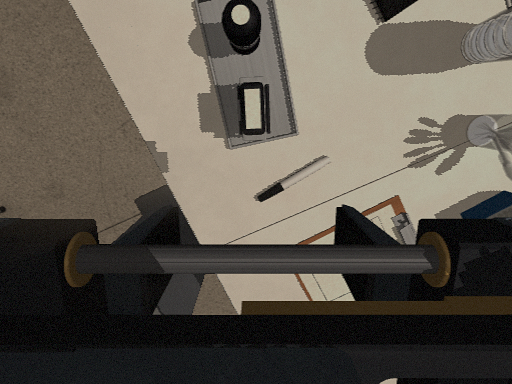

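The wrist view shows the stamp's white grip label at (253,108) and the round stamp at (240,20), well apart. Measuring the label next.

```bash
cat > lab.py <<'E'
from h import *
def label(c,x0,x1,y0,y1,z,thr=150):
    f=4;g=cv2.resize(cv2.cvtColor(c["pixels"][y0:y1,x0:x1],cv2.COLOR_BGR2GRAY),None,fx=f,fy=f,interpolation=cv2.INTER_CUBIC)
    m=(g>thr).astype(np.uint8);cs=cv2.findContours(m,0,1)[0];cn=max(cs,key=cv2.contourArea)
    b=cv2.minAreaRect(cn);print("px",b)
    P=np.array([ray(c,p/f+[x0-.375,y0-.375],z) for p in cv2.boxPoints(b)]);e=P[1]-P[0],P[2]-P[1]
    print("label",P.mean(0).round(1),[(np.linalg.norm(v).round(1),np.degrees(np.arctan2(v[1],v[0])).round(1)) for v in e])
    return P.mean(0)
E
python3 - <<'E'
from lab import *
from plant import r
w=dict(np.load("w2.npz"));p=label(w,240,266,84,133,132)
t=dict(np.load("top0.npz"));label(t,186,216,183,206,132,125)
s=r.read_state();totool(s,[p[0],p[1],200],np.radians(-20))
E
```

```text
px ((51.148983001708984, 98.82161712646484), (157.10719299316406, 59.63013458251953), 87.25504302978516)
label [486.4 302.2 132. ] [(np.float64(17.6), np.float64(-21.8)), (np.float64(45.4), np.float64(-111.5))]
px ((54.46271514892578, 42.3511962890625), (74.21598815917969, 27.878084182739258), 23.80594253540039)
label [485.9 301.1 132. ] [(np.float64(16.6), np.float64(-19.7)), (np.float64(44.6), np.float64(-111.8))]
shift [ 70.6  -5.9 131.6]
rz -0.083
tilt tool z [-1.5e-03  8.0e-04 -1.0e+00]
```

Scaled: 23.5 mm / 200 = 0.1175, 20 mm / 200 = 0.1, -0.057 rad / 6.2832 = -0.0091.

```bash
echo '[1, 0.1175, -0.01, 0.1, 0, 0, 0, 1, 0.1175, -0.01, 0.1, 0, 0, 0, 1, 0.1175, -0.01, 0.1, 0, 0, 0, 1, 0, 0, 0.1, 0, 0, -0.0091, 1, 0, 0, 0, 0, 0, 0]' > mv.in && python3 steer.py mv.in
echo '[1, 0, 0, 0.1, 0, 0, 0, 1, 0, 0, 0.1, 0, 0, 0, 1, 0, 0, 0, 0, 0, 0, 1, 0, 0, 0, 0, 0, 0]' > mv.in && python3 steer.py mv.in
python3 - <<'E'
from lab import *
from plant import r
s,c=wrist(r);print(s["ee_pos"]);cv2.imwrite("pics/w3.png",c["pixels"]);np.savez("w3.npz",**{k:np.array(v) for k,v in c.items()})
print(proj(c,[486,301.7,133]));totool(s,[486,301.7,116.5],np.radians(-21.5))
E
```

```text
time_s: 3.95
ee_pos: [483.2, 298.5, 249.4]
eef_rot: [-0.001, 0.822, 0.569, -0.003]
wrist_force: [-0.2, -0.5, -0.4]
opening: 0.999
gripper_force: 0.0
time_s: 4.28
ee_pos: [484.7, 298.0, 214.0]
eef_rot: [-0.0, 0.824, 0.567, -0.001]
wrist_force: [0.5, 0.7, 0.9]
opening: 1.002
gripper_force: 0.0
[484.70248813 297.95212808 213.96586388]
[257.4214688  189.38080298]
shift [ 4.1 -0.  97.5]
rz 0.011
tilt tool z [-1.1e-03 -6.0e-04 -1.0e+00]
```

View pics/w3.png

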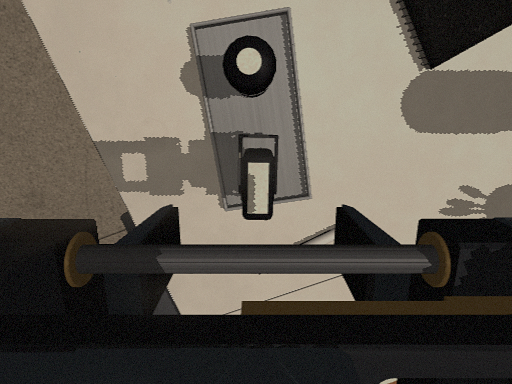

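The label is centred at (258,189), exactly where predicted, and lies between the open fingers. Descending.

Scaled: 20 mm / 200 = 0.1, 15 mm / 200 = 0.075.

```bash
echo '[1, 0.02, 0, 0.1, 0, 0, 0, 1, 0, 0, 0.1, 0, 0, 0, 1, 0, 0, 0.1, 0, 0, 0, 1, 0, 0, 0.075, 0, 0, 0, 1, 0, 0, 0, 0, 0, 0]' > mv.in && python3 steer.py mv.in
echo '[1, 0, 0, 0.06, 0, 0, 0, 1, 0, 0, 0.045, 0, 0, 0, 1, 0, 0, 0, 0, 0, 0, 1, 0, 0, 0, 0, 0, 0]' > mv.in && python3 steer.py mv.in
python3 - <<'E'
from lab import *
from plant import r
s,c=wrist(r);print(s["wrist_force"]);np.savez("w4.npz",**{k:np.array(v) for k,v in c.items()})
totool(s,[486,301.7,116.5],np.radians(-21.5)); label(c,200,320,170,262,132,150)
print(proj(c,[486,301.7,132]))
E
```

```text
time_s: 4.75
ee_pos: [485.8, 301.8, 137.5]
eef_rot: [-0.0, 0.823, 0.568, -0.001]
wrist_force: [-1.3, -0.1, -1.1]
opening: 1.0
gripper_force: 0.0
time_s: 5.08
ee_pos: [486.7, 302.4, 118.3]
eef_rot: [0.0, 0.823, 0.568, 0.0]
wrist_force: [-0.5, 0.3, 0.4]
opening: 0.999
gripper_force: 0.0
[-0.51992794  0.32072732  0.41642617]
shift [-0.9 -0.4  1.8]
rz 0.013
tilt tool z [ 5.e-04  2.e-04 -1.e+00]
px ((402.0, 269.5), (51.0, 154.0), 90.0)
label [509.4 292.9 132. ] [(np.float64(22.2), np.float64(-20.8)), (np.float64(7.9), np.float64(-107.9))]
[257.03344738 237.17325632]
```

Scaled: 1 mm / 200 = 0.005, 0.01 rad / 6.2832 = 0.0016.

```bash
echo '[0, 0, 0, 0.005, 0, 0, 0.0016, 0, 0, 0, 0, 0, 0, 0, 0, 0, 0, 0, 0, 0, 0, 0, 0, 0, 0, 0, 0, 0, 0, 0, 0, 0, 0, 0, 0]' > mv.in && python3 steer.py mv.in; echo '[0, 0, 0, 0, 0, 0, 0, 0, 0, 0, 0, 0, 0, 0, 0, 0, 0, 0, 0, 0, 0]' > mv.in && python3 steer.py mv.in; echo '[0, 0, 0, -0.02, 0, 0, 0, 0, 0, 0, -0.04, 0, 0, 0, 0, 0, 0, -0.075, 0, 0, 0, 0, 0, 0, -0.1, 0, 0, 0, 0, 0, 0, 0, 0, 0, 0]' > mv.in && python3 steer.py mv.in
```

```text
time_s: 5.55
ee_pos: [486.4, 302.3, 116.6]
eef_rot: [0.0, 0.826, 0.564, 0.0]
wrist_force: [-0.3, 0.8, -0.4]
opening: 0.665
gripper_force: 0.0
time_s: 5.8
ee_pos: [486.4, 302.2, 116.4]
eef_rot: [-0.0, 0.826, 0.564, -0.0]
wrist_force: [-0.5, -0.6, -0.0]
opening: 0.445
gripper_force: 0.0
time_s: 6.22
ee_pos: [488.0, 303.1, 167.4]
eef_rot: [0.0, 0.826, 0.564, 0.003]
wrist_force: [0.7, 0.4, 0.5]
opening: 0.081
gripper_force: 0.0
```

I lifted before the fingers had closed, since they are slow. I'll reopen and check the stamp.

Scaled: -22 mm / 200 = -0.11.

```bash
echo '[1, 0, 0, -0.11, 0, 0, 0, 1, 0, 0, -0.11, 0, 0, 0, 1, 0, 0, 0, 0, 0, 0, 1, 0, 0, 0, 0, 0, 0, 1, 0, 0, 0, 0, 0, 0]' > mv.in && python3 steer.py mv.in; echo '[1, 0, 0, 0, 0, 0, 0, 1, 0, 0, 0, 0, 0, 0, 1, 0, 0, 0, 0, 0, 0, 1, 0, 0, 0, 0, 0, 0, 1, 0, 0, 0, 0, 0, 0]' > mv.in && python3 steer.py mv.in
python3 - <<'E'
from lab import *
from plant import r
s,c=wrist(r);print(s["ee_pos"],s["opening"]);cv2.imwrite("pics/w5.png",c["pixels"])
q=proj(c,[486,301.7,132]);print(q);x,y=q.astype(int);p=label(c,x-17,x+17,y-36,y+36,132)
totool(s,[p[0],p[1],117])
E
```

```text
time_s: 6.63
ee_pos: [486.1, 302.2, 207.2]
eef_rot: [-0.0, 0.826, 0.564, -0.0]
wrist_force: [-0.9, 0.2, -0.1]
opening: 0.418
gripper_force: 0.0
time_s: 7.05
ee_pos: [486.3, 302.2, 207.1]
eef_rot: [-0.0, 0.826, 0.564, -0.0]
wrist_force: [0.2, 0.1, 0.2]
opening: 0.781
gripper_force: 0.0
[486.2920833  302.21940851 207.14396323] 0.7811431680788546
[257.43682275 196.21953642]
px ((72.50938415527344, 140.13320922851562), (84.0140151977539, 204.13812255859375), 0.28791606426239014)
label [486.6 302.4 132. ] [(np.float64(45.3), np.float64(67.9)), (np.float64(17.6), np.float64(-21.6))]
shift [ 0.3  0.2 90.1]
tilt tool z [-4.e-04 -2.e-04 -1.e+00]
```

View pics/w5.png

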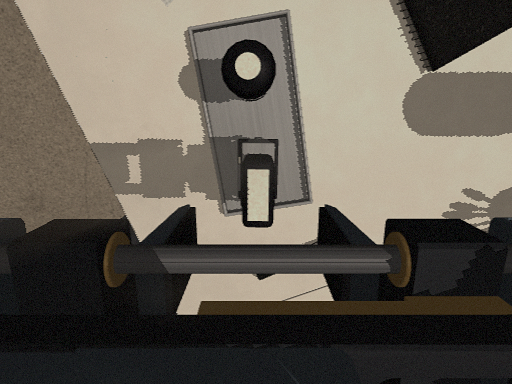

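The stamp is undisturbed: label at (257,195), pose (486.6, 302.4), yaw -21.8°, and the round stamp has not moved. I'll regrasp and wait for the grip force.

Scaled: 20 mm / 200 = 0.1, 15 mm / 200 = 0.075.

```bash
echo '[1, 0, 0, 0.1, 0, 0, 0, 1, 0, 0, 0.1, 0, 0, 0, 1, 0, 0, 0.1, 0, 0, 0, 1, 0, 0, 0.075, 0, 0, 0, 1, 0, 0, 0, 0, 0, 0]' > mv.in && python3 steer.py mv.in
echo '[1, 0, 0, 0.05, 0, 0, 0, 1, 0, 0, 0.025, 0, 0, 0, 0, 0, 0, 0, 0, 0, 0, 0, 0, 0, 0, 0, 0, 0, 0, 0, 0, 0, 0, 0, 0]' > mv.in && python3 steer.py mv.in; echo '[0, 0, 0, 0, 0, 0, 0, 0, 0, 0, 0, 0, 0, 0, 0, 0, 0, 0, 0, 0, 0, 0, 0, 0, 0, 0, 0, 0, 0, 0, 0, 0, 0, 0, 0]' > mv.in && python3 steer.py mv.in;echo '[0, 0, 0, 0, 0, 0, 0, 0, 0, 0, 0, 0, 0, 0, 0, 0, 0, 0, 0, 0, 0, 0, 0, 0, 0, 0, 0, 0, 0, 0, 0, 0, 0, 0, 0]' > mv.in && python3 steer.py mv.in
```

```text
time_s: 7.52
ee_pos: [484.9, 301.5, 129.7]
eef_rot: [-0.0, 0.826, 0.564, -0.002]
wrist_force: [0.0, -1.0, -0.5]
opening: 0.999
gripper_force: 0.0
time_s: 7.93
ee_pos: [486.7, 302.4, 118.0]
eef_rot: [0.0, 0.826, 0.564, 0.0]
wrist_force: [0.4, -0.8, 0.9]
opening: 0.812
gripper_force: 0.0
time_s: 8.35
ee_pos: [486.4, 302.3, 117.5]
eef_rot: [0.0, 0.826, 0.564, 0.0]
wrist_force: [-0.6, 0.3, 0.2]
opening: 0.447
gripper_force: 0.0
time_s: 8.77
ee_pos: [486.5, 302.3, 117.4]
eef_rot: [0.0, 0.826, 0.564, 0.0]
wrist_force: [1.1, 0.4, 1.0]
opening: 0.304
gripper_force: 30.0
```

Scaled: -25 mm / 200 = -0.125, -15 mm / 200 = -0.075.

```bash
echo '[0, 0, 0, -0.03, 0, 0, 0, 0, 0, 0, -0.075, 0, 0, 0, 0, 0, 0, -0.125, 0, 0, 0, 0, 0, 0, -0.125, 0, 0, 0, 0, 0, 0, -0.075, 0, 0, 0]' > mv.in && python3 steer.py mv.in
python3 - <<'E'
from lab import *
from plant import r
s=r.read_state();print(s["ee_pos"],s["wrist_force"],s["gripper_force"],s["opening"])
totool(s,[499,-22,s["ee_pos"][2]],np.radians(4))
E
```

```text
time_s: 9.18
ee_pos: [486.7, 302.5, 206.0]
eef_rot: [0.0, 0.826, 0.564, 0.001]
wrist_force: [1.4, 1.1, -2.7]
opening: 0.299
gripper_force: 30.0
[486.72067116 302.4907838  205.97587953] [ 1.36708664  1.09380497 -2.65673634] 29.976271390914917 0.2994619464280157
shift [-2.978e+02  1.294e+02 -2.000e-01]
rz -0.442
tilt tool z [ 1.5e-03  8.0e-04 -1.0e+00]
```

Scaled: -30 mm / 200 = -0.15, -15 mm / 200 = -0.075.

```bash
echo '[0, -0.075, 0.0325, 0, 0, 0, 0, 0, -0.15, 0.065, 0, 0, 0, 0, 0, -0.15, 0.065, 0, 0, 0, 0, 0, -0.15, 0.065, 0, 0, 0, 0, 0, -0.15, 0.065, 0, 0, 0, 0]' > mv.in && python3 steer.py mv.in; echo '[0, -0.15, 0.065, 0, 0, 0, 0, 0, -0.15, 0.065, 0, 0, 0, 0, 0, -0.15, 0.065, 0, 0, 0, 0, 0, -0.15, 0.065, 0, 0, 0, 0, 0, -0.14, 0.06, 0, 0, 0, 0]' > mv.in && python3 steer.py mv.in;echo '[0, -0.075, 0.0325, 0, 0, 0, 0, 0, 0, 0, 0, 0, 0, -0.0159, 0, 0, 0, 0, 0, 0, -0.0191, 0, 0, 0, 0, 0, 0, -0.0191, 0, 0, 0, 0, 0, 0, -0.0159]' > mv.in && python3 steer.py mv.in;echo '[0, 0, 0, 0, 0, 0, 0, 0, 0, 0, 0, 0, 0, 0, 0, 0, 0, 0, 0, 0, 0]' > mv.in && python3 steer.py mv.in
python3 - <<'E'
from lab import *
from plant import r
s,c=wrist(r);cv2.imwrite("pics/w6.png",c["pixels"]);np.savez("w6.npz",**{k:np.array(v) for k,v in c.items()});print(s["ee_pos"],s["wrist_force"])
totool(s,[499,-22,s["ee_pos"][2]],np.radians(4))
t=r.capture("top");sc=r.capture("scene");cv2.imwrite("pics/top6.png",np.hstack([cv2.resize(t["pixels"][120:240,270:390],(400,400),interpolation=2),cv2.resize(sc["pixels"][120:250,240:370],(400,400),interpolation=2)]))
np.savez("top6.npz",**{k:np.array(v) for k,v in t.items()})
E
```

```text
time_s: 9.6
ee_pos: [491.3, 153.9, 203.6]
eef_rot: [-0.0, 0.826, 0.564, -0.0]
wrist_force: [0.6, -0.6, -4.6]
opening: 0.303
gripper_force: 30.0
time_s: 10.02
ee_pos: [497.2, -7.6, 203.7]
eef_rot: [-0.0, 0.826, 0.564, -0.0]
wrist_force: [-0.9, 0.0, -4.6]
opening: 0.302
gripper_force: 30.0
time_s: 10.43
ee_pos: [497.9, -22.4, 203.6]
eef_rot: [-0.0, 0.681, 0.733, -0.0]
wrist_force: [-0.1, 0.4, -3.5]
opening: 0.299
gripper_force: 30.0
time_s: 10.68
ee_pos: [498.1, -22.2, 203.5]
eef_rot: [-0.0, 0.684, 0.729, -0.0]
wrist_force: [1.0, 0.3, -4.3]
opening: 0.305
gripper_force: 30.0
[498.11867661 -22.1760886  203.52787973] [ 1.04030528  0.30623972 -4.28297098]
shift [ 0.1  0.9 -0. ]
rz -0.005
tilt tool z [-1.e-04  1.e-04 -1.e+00]
```

View pics/w6.png

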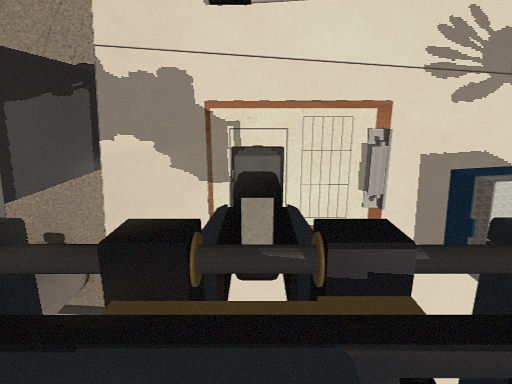

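Wrist view: the stamp hangs level over the form, foot over the field. The field's visible far corners are near (229,128) and (288,128). I'll use them for a final check on offset and yaw.

Run:
```python
from lab import *
c=dict(np.load("w6.npz"))
g=cv2.cvtColor(c["pixels"],cv2.COLOR_BGR2GRAY).astype(float)
# line minima: field -x edge column, +x edge column, +y edge row ; board +y edge
def minx(y,a,b): return a+np.argmin(g[y,a:b])
def miny(x,a,b): return a+np.argmin(g[a:b,x])
L=[(minx(y,223,236),y) for y in range(132,145,2)];Rr=[(minx(y,281,295),y) for y in range(132,172,4)];T=[(x,miny(x,122,135)) for x in range(236,282,5)]
A=lambda p:np.array([ray(c,q,3.4)[:2] for q in p])
for n,p in(("L",L),("R",Rr),("T",T)):
    a=A(p);v=cv2.fitLine(a.astype(np.float32),cv2.DIST_HUBER,0,.01,.01).ravel();print(n,v.round(3),"yaw",np.degrees(np.arctan2(v[1],v[0])).round(1))
m=cv2.inRange(cv2.cvtColor(c["pixels"],cv2.COLOR_BGR2HSV),(2,90,50),(22,255,255))
ed=[(x,95+np.argmax(m[95:115,x]>0)) for x in range(215,385,10)];v=cv2.fitLine(A(ed).astype(np.float32),cv2.DIST_HUBER,0,.01,.01).ravel();print("board +y edge",v,np.degrees(np.arctan2(v[1],v[0])))
```

```text
L [  0.528   0.849 460.713  13.778] yaw 58.1
R [1.08000e-01 9.94000e-01 5.29226e+02 5.58500e+00] yaw 83.8
T [9.98000e-01 6.40000e-02 4.96406e+02 2.89060e+01] yaw 3.7
board +y edge [9.9796897e-01 6.3701563e-02 5.3636017e+02 6.2930897e+01] 3.6523035
```

The check gives form yaw 3.7° and field centre about (498, -21.5), so the stamp is well within tolerance. Descending.

Scaled: 20 mm / 200 = 0.1, 15 mm / 200 = 0.075.

```bash
echo '[0, 0, 0, 0.075, 0, 0, 0, 0, 0, 0, 0.1, 0, 0, 0, 0, 0, 0, 0.1, 0, 0, 0, 0, 0, 0, 0.075, 0, 0, 0, 0, 0, 0, 0.03, 0, 0, 0]' > mv.in && python3 steer.py mv.in; echo '[0, 0, 0, 0.015, 0, 0, 0, 0, 0, 0, 0.015, 0, 0, 0, 0, 0, 0, 0.01, 0, 0, 0, 0, 0, 0, 0, 0, 0, 0, 0, 0, 0, 0, 0, 0, 0]' > mv.in && python3 steer.py mv.in
```

```text
time_s: 11.25
ee_pos: [497.2, -22.0, 125.6]
eef_rot: [-0.001, 0.683, 0.73, -0.001]
wrist_force: [-0.3, -0.1, -4.1]
opening: 0.301
gripper_force: 30.0
time_s: 11.67
ee_pos: [498.5, -22.3, 119.9]
eef_rot: [0.0, 0.683, 0.731, 0.0]
wrist_force: [-1.0, -0.9, -4.3]
opening: 0.299
gripper_force: 30.0
```

Next, slow pressing: first contact, then down.

Scaled: 1 mm / 200 = 0.005.

```bash
echo '[0, 0, 0, 0.005, 0, 0, 0, 0, 0, 0, 0.005, 0, 0, 0, 0, 0, 0, 0.005, 0, 0, 0, 0, 0, 0, 0.005, 0, 0, 0, 0, 0, 0, 0, 0, 0, 0]' > mv.in && python3 steer.py mv.in;echo '[0, 0, 0, 0.005, 0, 0, 0, 0, 0, 0, 0.005, 0, 0, 0, 0, 0, 0, 0.005, 0, 0, 0, 0, 0, 0, 0.005, 0, 0, 0, 0, 0, 0, 0, 0, 0, 0]' > mv.in && python3 steer.py mv.in; echo '[0, 0, 0, 0.005, 0, 0, 0, 0, 0, 0, 0.005, 0, 0, 0, 0, 0, 0, 0.005, 0, 0, 0, 0, 0, 0, 0.005, 0, 0, 0, 0, 0, 0, 0, 0, 0, 0]' > mv.in && python3 steer.py mv.in
```

```text
time_s: 12.08
ee_pos: [498.6, -22.3, 115.6]
eef_rot: [0.0, 0.683, 0.731, 0.0]
wrist_force: [1.3, 0.8, 2.9]
opening: 0.3
gripper_force: 30.0
time_s: 12.5
ee_pos: [498.5, -22.3, 111.4]
eef_rot: [0.0, 0.683, 0.731, 0.0]
wrist_force: [2.3, 1.0, 4.3]
opening: 0.3
gripper_force: 30.0
time_s: 12.92
ee_pos: [498.6, -22.3, 107.4]
eef_rot: [0.0, 0.683, 0.731, 0.0]
wrist_force: [1.7, 0.4, 6.3]
opening: 0.298
gripper_force: 30.0
```

Scaled: 1 mm / 200 = 0.005.

```bash
echo '[0, 0, 0, 0.005, 0, 0, 0, 0, 0, 0, 0.005, 0, 0, 0, 0, 0, 0, 0.005, 0, 0, 0, 0, 0, 0, 0.005, 0, 0, 0, 0, 0, 0, 0, 0, 0, 0]' > mv.in && python3 steer.py mv.in;echo '[0, 0, 0, 0.005, 0, 0, 0, 0, 0, 0, 0.005, 0, 0, 0, 0, 0, 0, 0.005, 0, 0, 0, 0, 0, 0, 0.005, 0, 0, 0, 0, 0, 0, 0, 0, 0, 0]' > mv.in && python3 steer.py mv.in; echo '[0, 0, 0, 0.005, 0, 0, 0, 0, 0, 0, 0.0025, 0, 0, 0, 0, 0, 0, 0.0025, 0, 0, 0, 0, 0, 0, 0, 0, 0, 0]' > mv.in && python3 steer.py mv.in
```

```text
time_s: 13.33
ee_pos: [498.7, -22.3, 103.5]
eef_rot: [0.0, 0.683, 0.731, 0.0]
wrist_force: [1.6, 2.0, 8.7]
opening: 0.302
gripper_force: 30.0
time_s: 13.75
ee_pos: [498.8, -22.3, 99.6]
eef_rot: [0.0, 0.683, 0.731, 0.0]
wrist_force: [0.9, 1.2, 9.6]
opening: 0.3
gripper_force: 30.0
time_s: 14.08
ee_pos: [498.8, -22.3, 97.7]
eef_rot: [0.001, 0.683, 0.731, 0.0]
wrist_force: [1.1, 1.3, 9.6]
opening: 0.3
gripper_force: 30.0
```

Scaled: 0.5 mm / 200 = 0.0025.

```bash
echo '[0, 0, 0, 0.0025, 0, 0, 0, 0, 0, 0, 0.0025, 0, 0, 0, 0, 0, 0, 0, 0, 0, 0, 0, 0, 0, 0, 0, 0, 0]' > mv.in && python3 steer.py mv.in;echo '[0, 0, 0, 0.0025, 0, 0, 0, 0, 0, 0, 0, 0, 0, 0, 0, 0, 0, 0, 0, 0, 0]' > mv.in && python3 steer.py mv.in
```

```text
time_s: 14.42
ee_pos: [498.9, -22.3, 96.8]
eef_rot: [0.001, 0.683, 0.731, 0.0]
wrist_force: [1.9, 2.0, 10.0]
opening: 0.301
gripper_force: 30.0
time_s: 14.67
ee_pos: [499.0, -22.2, 96.6]
eef_rot: [0.001, 0.683, 0.731, 0.001]
wrist_force: [0.9, 2.5, 18.8]
opening: 0.302
gripper_force: 30.0
```

The stop is reached (force jumped to 19 N). A bit firmer and hold, then ease straight up.

Scaled: 0.3 mm / 200 = 0.0015.

```bash
echo '[0, 0, 0, 0.0015, 0, 0, 0, 0, 0, 0, 0, 0, 0, 0, 0, 0, 0, 0, 0, 0, 0, 0, 0, 0, 0, 0, 0, 0, 0, 0, 0, 0, 0, 0, 0]' > mv.in && python3 steer.py mv.in
```

```text
time_s: 15.08
ee_pos: [499.0, -22.2, 96.6]
eef_rot: [0.001, 0.683, 0.731, 0.001]
wrist_force: [-0.8, 2.9, 23.5]
opening: 0.302
gripper_force: 30.0
```

Scaled: -1 mm / 200 = -0.005, -0.5 mm / 200 = -0.0025.

```bash
echo '[0, 0, 0, -0.0025, 0, 0, 0, 0, 0, 0, -0.005, 0, 0, 0, 0, 0, 0, -0.005, 0, 0, 0, 0, 0, 0, -0.005, 0, 0, 0, 0, 0, 0, -0.005, 0, 0, 0]' > mv.in && python3 steer.py mv.in
```

```text
time_s: 15.5
ee_pos: [498.8, -22.3, 100.5]
eef_rot: [0.0, 0.683, 0.731, 0.0]
wrist_force: [1.8, 2.4, 9.6]
opening: 0.303
gripper_force: 30.0
```

Scaled: -3 mm / 200 = -0.015, -2 mm / 200 = -0.01.

```bash
echo '[0, 0, 0, -0.01, 0, 0, 0, 0, 0, 0, -0.01, 0, 0, 0, 0, 0, 0, -0.015, 0, 0, 0, 0, 0, 0, -0.015, 0, 0, 0, 0, 0, 0, -0.015, 0, 0, 0]' > mv.in && python3 steer.py mv.in;echo '[0, 0, 0, -0.015, 0, 0, 0, 0, 0, 0, -0.015, 0, 0, 0, 0, 0, 0, -0.025, 0, 0, 0, 0, 0, 0, -0.05, 0, 0, 0, 0, 0, 0, -0.075, 0, 0, 0]' > mv.in && python3 steer.py mv.in;echo '[0, 0, 0, -0.1, 0, 0, 0, 0, 0, 0, -0.1, 0, 0, 0, 0, 0, 0, -0.075, 0, 0, 0, 0, 0, 0, 0, 0, 0, 0]' > mv.in && python3 steer.py mv.in
python3 - <<'E'
from lab import *
from plant import r
s=r.read_state();print(s["wrist_force"])
totool(s,[486.5,302.3,206],np.radians(-21.8))
t=dict(r.capture("top"));np.savez("top7.npz",**{k:np.array(v) for k,v in t.items()})
E
```

```text
time_s: 15.92
ee_pos: [498.5, -22.2, 113.3]
eef_rot: [0.0, 0.683, 0.731, 0.0]
wrist_force: [2.4, 0.4, 3.8]
opening: 0.3
gripper_force: 30.0
time_s: 16.33
ee_pos: [496.6, -22.1, 148.4]
eef_rot: [-0.002, 0.683, 0.731, -0.001]
wrist_force: [0.6, 0.9, -3.5]
opening: 0.302
gripper_force: 30.0
time_s: 16.67
ee_pos: [499.0, -22.4, 206.4]
eef_rot: [0.001, 0.683, 0.731, 0.001]
wrist_force: [0.6, 0.8, -3.1]
opening: 0.303
gripper_force: 30.0
[ 0.58441065  0.80817797 -3.10807394]
shift [3.248e+02 9.600e+00 2.000e-01]
rz 0.449
tilt tool z [ 2.8e-03 -6.0e-04 -1.0e+00]
```

Scaled: 31 mm / 200 = 0.155, 15 mm / 200 = 0.075.

```bash
echo '[0, 0.075, 0.0025, 0, 0, 0, 0, 0, 0.155, 0.005, 0, 0, 0, 0, 0, 0.155, 0.005, 0, 0, 0, 0, 0, 0.155, 0.005, 0, 0, 0, 0, 0, 0.155, 0.005, 0, 0, 0, 0]' > mv.in && python3 steer.py mv.in; echo '[0, 0.155, 0.005, 0, 0, 0, 0, 0, 0.155, 0.005, 0, 0, 0, 0, 0, 0.155, 0.005, 0, 0, 0, 0, 0, 0.155, 0.005, 0, 0, 0, 0, 0, 0.155, 0.005, 0, 0, 0, 0]' > mv.in && python3 steer.py mv.in;echo '[0, 0.155, 0, 0, 0, 0, 0.0159, 0, 0, 0, 0, 0, 0, 0.0191, 0, 0, 0, 0, 0, 0, 0.0191, 0, 0, 0, 0, 0, 0, 0.0175, 0, 0, 0, 0, 0, 0, 0]' > mv.in && python3 steer.py mv.in;echo '[0, 0, 0, 0, 0, 0, 0, 0, 0, 0, 0, 0, 0, 0]' > mv.in && python3 steer.py mv.in
python3 - <<'E'
from lab import *
from plant import r
s,c=wrist(r);cv2.imwrite("pics/w8.png",c["pixels"]);print(s["ee_pos"])
totool(s,[486.5,302.3,120],np.radians(-21.8))
E
```

```text
time_s: 17.13
ee_pos: [491.9, 117.9, 202.5]
eef_rot: [-0.001, 0.683, 0.731, -0.001]
wrist_force: [0.5, 0.1, -3.4]
opening: 0.298
gripper_force: 30.0
time_s: 17.55
ee_pos: [486.4, 272.8, 202.3]
eef_rot: [-0.001, 0.683, 0.731, -0.001]
wrist_force: [0.7, -1.1, -3.5]
opening: 0.301
gripper_force: 30.0
time_s: 17.97
ee_pos: [484.6, 302.4, 202.3]
eef_rot: [-0.0, 0.83, 0.558, -0.002]
wrist_force: [0.8, -0.1, -3.3]
opening: 0.303
gripper_force: 30.0
time_s: 18.13
ee_pos: [485.2, 302.3, 203.2]
eef_rot: [-0.0, 0.827, 0.562, -0.001]
wrist_force: [0.1, -0.1, -3.2]
opening: 0.3
gripper_force: 30.0
[485.2089513  302.30392162 203.24535594]
shift [ 0.6  1.3 83.2]
rz 0.002
tilt tool z [-1.3e-03 -7.0e-04 -1.0e+00]
```

View pics/w8.png

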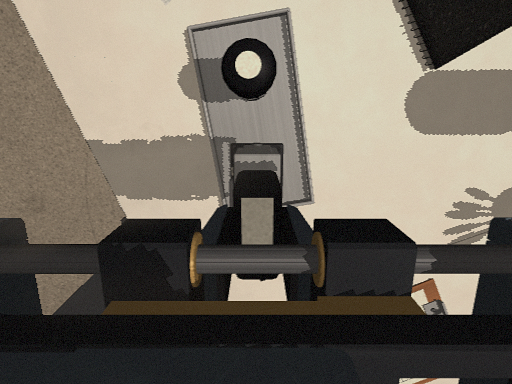

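The stamp hangs over its old spot in the tray, and the round stamp at (248,68) is untouched. Lowering.

Scaled: 20 mm / 200 = 0.1, 15 mm / 200 = 0.075.

```bash
echo '[0, 0.0025, 0.005, 0.075, 0, 0, 0, 0, 0, 0, 0.1, 0, 0, 0, 0, 0, 0, 0.1, 0, 0, 0, 0, 0, 0, 0.075, 0, 0, 0, 0, 0, 0, 0.03, 0, 0, 0]' > mv.in && python3 steer.py mv.in; echo '[0, 0, 0, 0.02, 0, 0, 0, 0, 0, 0, 0.01, 0, 0, 0, 0, 0, 0, 0.005, 0, 0, 0, 0, 0, 0, 0, 0, 0, 0, 0, 0, 0, 0, 0, 0, 0]' > mv.in && python3 steer.py mv.in
```

```text
time_s: 18.6
ee_pos: [485.7, 302.1, 125.9]
eef_rot: [-0.0, 0.828, 0.561, -0.002]
wrist_force: [-0.2, 0.1, -3.9]
opening: 0.299
gripper_force: 30.0
time_s: 19.02
ee_pos: [487.1, 302.9, 121.8]
eef_rot: [0.0, 0.828, 0.56, 0.001]
wrist_force: [-0.4, 0.3, -3.4]
opening: 0.303
gripper_force: 30.0
```

Scaled: 1.5 mm / 200 = 0.0075, 1 mm / 200 = 0.005.

```bash
echo '[0, 0, 0, 0.0075, 0, 0, 0, 0, 0, 0, 0.005, 0, 0, 0, 0, 0, 0, 0.005, 0, 0, 0, 0, 0, 0, 0.0025, 0, 0, 0, 0, 0, 0, 0, 0, 0, 0]' > mv.in && python3 steer.py mv.in; echo '[0, 0, 0, 0.0025, 0, 0, 0, 0, 0, 0, 0.0015, 0, 0, 0, 0, 0, 0, 0, 0, 0, 0]' > mv.in && python3 steer.py mv.in
```

```text
time_s: 19.43
ee_pos: [487.0, 303.0, 117.4]
eef_rot: [-0.0, 0.828, 0.56, 0.0]
wrist_force: [-0.5, 1.8, 1.8]
opening: 0.297
gripper_force: 30.0
time_s: 19.68
ee_pos: [486.9, 302.9, 116.5]
eef_rot: [0.0, 0.828, 0.56, 0.0]
wrist_force: [-0.4, 1.3, 2.9]
opening: 0.303
gripper_force: 30.0
```

It's standing on the floor. Release, wait for the fingers to open fully, then rise.

Scaled: -25 mm / 200 = -0.125, -20 mm / 200 = -0.1.

```bash
echo '[1, 0, 0, 0, 0, 0, 0, 1, 0, 0, 0, 0, 0, 0, 1, 0, 0, 0, 0, 0, 0, 1, 0, 0, 0, 0, 0, 0, 1, 0, 0, 0, 0, 0, 0]' > mv.in && python3 steer.py mv.in;echo '[1, 0, 0, 0, 0, 0, 0, 1, 0, 0, 0, 0, 0, 0, 1, 0, 0, 0, 0, 0, 0, 1, 0, 0, 0, 0, 0, 0, 1, 0, 0, 0, 0, 0, 0]' > mv.in && python3 steer.py mv.in; echo '[1, 0, 0, -0.05, 0, 0, 0, 1, 0, 0, -0.1, 0, 0, 0, 1, 0, 0, -0.125, 0, 0, 0, 1, 0, 0, -0.125, 0, 0, 0, 1, 0, 0, -0.1, 0, 0, 0]' > mv.in && python3 steer.py mv.in; echo '[1, 0, 0, -0.1, 0, 0, 0, 1, 0, 0, -0.1, 0, 0, 0, 1, 0, 0, -0.1, 0, 0, 0, 1, 0, 0, 0, 0, 0, 0, 1, 0, 0, 0, 0, 0, 0]' > mv.in && python3 steer.py mv.in
python3 - <<'E'
from lab import *
from plant import r
s,c=wrist(r);print(s["ee_pos"],s["opening"])
q=proj(c,[486.6,302.4,132]);x,y=q.astype(int);label(c,x-17,x+17,max(0,y-36),y+36,132)
sc=r.capture("scene")["pixels"]
a=c["pixels"][:260,150:410];b=sc[170:300,130:260]
cv2.imwrite("pics/end.png",np.hstack([cv2.resize(a,(390,390)),cv2.resize(b,(390,390),interpolation=2)]))
E
```

```text
time_s: 20.1
ee_pos: [486.7, 302.6, 116.2]
eef_rot: [0.0, 0.828, 0.56, -0.0]
wrist_force: [0.6, -0.3, -0.1]
opening: 0.64
gripper_force: 0.0
time_s: 20.52
ee_pos: [486.7, 302.8, 116.3]
eef_rot: [-0.0, 0.828, 0.56, 0.0]
wrist_force: [0.0, -0.0, -0.6]
opening: 0.988
gripper_force: 0.0
time_s: 20.93
ee_pos: [487.0, 302.9, 218.9]
eef_rot: [0.0, 0.828, 0.56, 0.001]
wrist_force: [0.7, 0.1, 0.6]
opening: 1.005
gripper_force: 0.0
time_s: 21.35
ee_pos: [487.2, 303.0, 278.0]
eef_rot: [0.0, 0.828, 0.56, 0.001]
wrist_force: [0.1, 0.3, 0.5]
opening: 1.001
gripper_force: 0.0
[487.15631079 302.97512007 277.954002  ] 1.000697257468238
px ((70.0, 131.0), (164.0, 66.0), 90.0)
label [487.3 306.4 132. ] [(np.float64(17.5), np.float64(-21.9)), (np.float64(45.0), np.float64(-111.6))]
```

View pics/end.png

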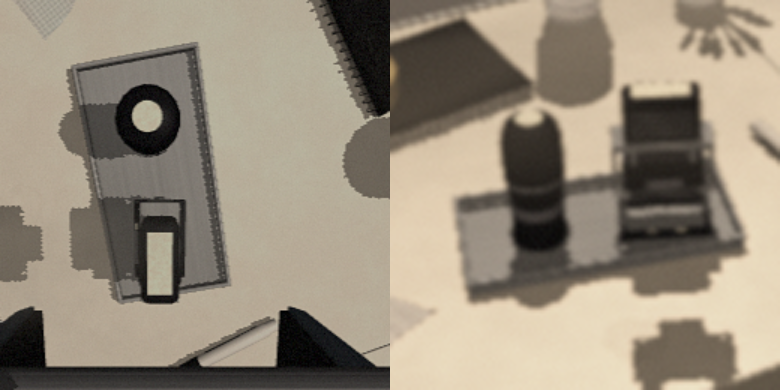

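Both stamps stand upright in the tray: the rectangular one is inside the rim with its handle up, and the round one hasn't moved. Handing in.

```bash
python3 -c "
from plant import r
print(r.hand_in())"
```

```text
the job is handed in; nothing more can be done
None
```

The job is handed in, with no verdict returned: the handle was pressed to its stop in the form's rectangle at about 24 N, lifted straight off, and the stamp stood back upright in the tray with the round stamp untouched (I did not inspect the printed mark itself).

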